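# Scrub out a clamped sleeve before its hardness test

## Task

Take the slim brush (its handle stands out longer and thinner) from its leaning stand and scrub out the bore of the sleeve clamped in the tilted cradle with three strokes: each time push the bristles down until you feel the sprung pad at the bottom give by about 5 mm, gently, without driving it onto its hard stop, then draw the brush up until about half of the bristle head shows at the mouth (or all of it). Afterwards put the brush back, bristles down, in the stand it came from, and leave everything else where it stands.

Things in the scene. Friction and masses are not known exactly. Their poses are not given: they have to be found in the camera images.
- brush: the slim brush, 200 mm long, bristles down in a leaning tube. Origin: centre of the bristle end; z runs along it to the handle's end. Bristle head z=0 to 60 mm (tufts 27 mm across over a stiff core of 22 mm, which alone touches), 8 mm wire stem to z=90, round light-wood handle 20 mm across from z=90 to 200; 95 mm of it stands clear of the tube. Grip near z=165
- sleeve: steel sleeve to scrub: tube 140 mm long, 48 mm outside, bore 30 mm, fixed in a dark cradle, leaning 30 degrees from vertical, mouth towards the robot. Origin: centre of its lower end; z runs along the bore out of the mouth (z=140 mm). A sprung pad 27 mm across closes the bore 83 to 123 mm below the mouth: how deep differs each time and must be felt
- pad (a joint): how far the sprung pad at the bottom of the bore is pushed in, m: 0 released, hard stop at 0.016. It begins to give at about 2 N and takes 0.45 N more per mm (about 4.3 N at 5 mm); it springs back.
- stand_tube: the slim brush's stand: a leaning aluminium tube on a grey foot, 48 mm outside, 40 mm inside, leaning 20 degrees from vertical, fixed. Origin: centre of the tube's underside; z runs along the tube out of its mouth. Inner floor at z=5 mm, mouth at z=105 mm.
- stand_b_tube: an equal stand that holds the fat brush; same sizes and axes
- fat_brush: a shorter, fatter brush (140 mm long, bristle head 37 mm across, too fat for the bore; handle 26 mm) in the other stand; leave alone. Origin: centre of the bristle end, z to the handle's end
- shaft: stepped solid steel shaft standing on the bench, 52 mm across, 85 mm high; leave alone. Origin: underside centre
- test_block: flat steel disc 64 mm across, 14 mm high; leave alone
- tape: roll of tape lying flat, 90 mm across, 45 mm high; leave alone
- carton: small carton 60 x 100 x 40 mm; leave alone
- anvil: dark steel anvil, 60 mm foot, 35 mm high; leave alone
- wrench: wrench 170 mm long lying flat; leave alone
- mouse: round black computer mouse 60 mm across, 32 mm high; leave alone
There are look-alikes about, which are no part of the job. What is shaped like the part that bears sleeve but green or turquoise is not meant.

How it is judged:
By the outcome, as a careful person would: the job done as asked, in the order asked, and still so for the second after the job is handed in, with the robot touching nothing.
It also fails if it takes over 64 s, if anything falls off the work surface, if the arm or the gripper's body presses on something with over 40 N, if the wrist force passes 120 N, or if a joint passes its speed limit or range.

## Robot

A 6-joint arm with a two-finger parallel gripper is mounted at the origin on the work surface. World frame = base frame: x ahead of the robot, y to its left, z up, the work surface at z = 0. Lengths are in m, angles in degrees, forces in N, time in s.
With the tool pointing down it reaches from about 0.4 to 0.825 m from the base axis. Payload 7 kg.
Tool frame: the origin (TCP) lies between the finger pads; the fingertips stand 19 mm ahead of it and the grasp point (between the pads) is the TCP; z points along the fingers, y is the line along which they close (so a half turn about z gives the same grasp; the last joint's range is limited). The gripper opens to 88 mm and grips with 3 to 60 N. Pads are 19 mm wide; open, the fingers measure 130 mm over their backs; the gripper's body (78 mm by 193 mm) begins 47 mm behind the grasp point.
Start: joints at [-58.837, 20.546, 0.682, 0, -70.136, -16.507], TCP at [0.171, -0.653, 0.246] pointing down, gripper open.
Joint ranges: [-176.03, 176.03], [-82.01, 121.73], [-58.28, 71.71], [-173.87, 95.51], [-174.79, -0.11], [-173.66, 173.66]. Speed limits (degrees/s): [136.94, 136.94, 172.46, 180, 180, 180].

## Interface

Orientations are given as [roll, pitch, yaw] about the fixed x, y, z axes, in that order (R = Rz(yaw) Ry(pitch) Rx(roll)).
In Python, from plant import r gives the robot as it stands. The module is installed in compiled form; this text tells all that it offers.
- The arm moves only by the shell command python3 -m pendant 'ROWS' [OPENING] [FORCE]. ROWS is JSON, a list of rows, each a list of 6 numbers: the shift along the tool's x, y, z in mm, then the turn, a rotation vector about the tool's x, y, z in rad. In form: [[tx, ty, tz, wx, wy, wz], ...]. A call has 1 to 20 rows; each row is the pose to reach, as a shift and turn from the pose commanded when the call began, along the tool's axes at that moment; what a row does not reach only later rows make up. A row lasts 1/8 s, in which the tool goes at most 62.5 mm and 10.7 degrees, less where a joint would pass 70% of its speed; a pose out of reach is approached as far as the arm can. A call with a gripper value outside its range is refused whole. OPENING is the finger opening in mm, from 0 to 87.6, set as the call begins (- or left out, the last holds). The fingers move at their own pace and stop on an object; FORCE is the grip in N (left out, the last holds). Time passes only in rows, so rows that repeat a pose let the fingers close. It gives the time, the measured TCP pose, the force, the opening and the grip force at its end, in the units of the state.
- r.get_state(): the state, without advancing time (a new reading comes with each control period).
- r.capture(name): name is "scene" or "top"; returns the picture (400x640x3 uint8, red, green, blue); there is no depth.
- r.camera_params(name): a dict with "mtx" (3x3 intrinsics, pixels), "rvec" (rotation vector, rad) and "tvec" (3), from world to camera coordinates, as OpenCV has them. Camera axes: x right, y down, z forward; pixel columns grow to the right and rows downward; lengths in m; the calibration is good to about 2 mm. A picture is of the moment at which its call begins. camera_params takes no time and is no camera call.
- r.close_job(): hands the job in; it is judged then, once.
The state is a dict: "time_s": time; "joints": joint angles; "qd": joint speeds; "joint_torque": joint torques, N m; "tcp_pos": TCP position; "eef_rot": TCP orientation; "contact_force": force on the tool from outside, world axes, zero at the start; "moment": the same for the moment, N m; "gripper_width": finger opening in m; "gripper_force": force on a finger pad.
Only numpy, scipy, OpenCV 4.12 (cv2) and the standard library are available. Lean on these libraries where they do the work, as an engineer would, in place of code of your own. Each camera call takes 0.05 s, during which the arm holds its last target. There are 200 camera calls.

## Working session

There is one attempt and no reset: what is moved stays moved. The work goes in short steps, Python scripts to look and compute and a shell command to move; the robot and the scene stay as the last step left them, time stands still between calls to the robot, and variables do not carry over. Pictures are saved under pics/ and viewed, at most 10 in all, crops included, and the job is handed in when it is done.

```bash
mkdir -p pics
python3 - <<'E'
from plant import r
import cv2,numpy as np
for n in("scene","top"):
    p=r.camera_params(n);print(n,np.array(p["mtx"]).round(1).tolist(),np.round(p["rvec"],4).tolist(),np.round(p["tvec"],4).tolist())
    R=cv2.Rodrigues(np.array(p["rvec"]))[0];print((-R.T@np.array(p["tvec"]).ravel()).round(3))
    cv2.imwrite(f"pics/{n}0.png",cv2.cvtColor(r.capture(n),cv2.COLOR_RGB2BGR))
s=r.get_state();print({k:s[k] for k in("time_s","tcp_pos","eef_rot","gripper_width","contact_force")})
E
```

```text
scene [[462.6, 0.0, 322.8], [0.0, 462.6, 202.6], [0.0, 0.0, 1.0]] [1.1659, 2.2227, -1.0958] [0.2453, -0.2453, 1.7841]
[1.416 0.698 0.901]
top [[409.5, 0.0, 316.2], [0.0, 409.5, 193.7], [0.0, 0.0, 1.0]] [2.1161, -2.1088, 0.1865] [0.036, 0.5017, 0.9399]
[0.312 0.021 1.019]
{'time_s': 0.1, 'tcp_pos': array([ 0.17064138, -0.65264467,  0.24471837]), 'eef_rot': array([ 1.79913667e+02, -8.50131734e-03, -1.65351801e+02]), 'gripper_width': 0.0874505140234865, 'contact_force': array([-0.3600061 ,  0.65342735, -0.31836053])}
```

View pics/scene0.png

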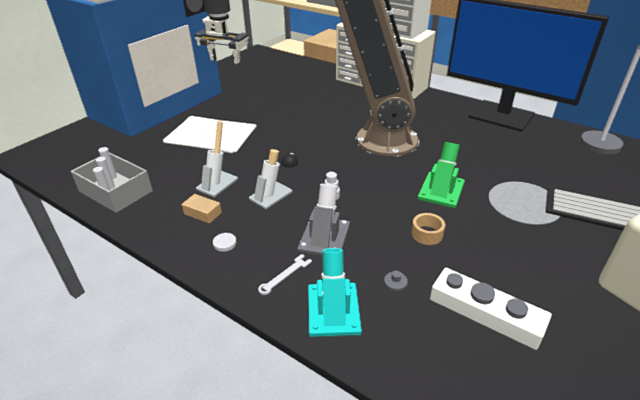

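View pics/top0.png

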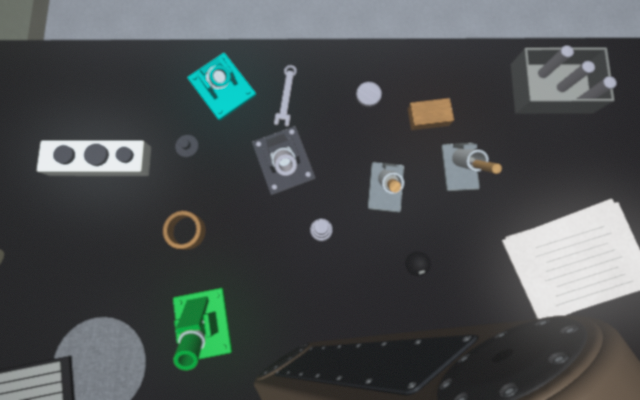

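The scene view shows two brushes: slim at scene (218,138) / top (490,167), which is longer and thinner, and fat at scene (272,157) / top (394,185). There are three cradles: grey-dark at scene (325,215) / top (285,158), turquoise at scene (333,290), green at scene (445,175). The grey one bears the sleeve and the shaft stands next to it. I'll confirm this in an enlarged crop.

Run:
```python
import cv2,numpy as np
s=cv2.imread("pics/scene0.png");t=cv2.imread("pics/top0.png")
z=lambda i,x,y,w,h,k:cv2.resize(i[y:y+h,x:x+w],(w*k,h*k),interpolation=cv2.INTER_CUBIC)
a=np.hstack([z(s,190,115,66,100,4)[:400,:264],z(s,295,165,66,100,4)]) # 528x400
b=np.hstack([z(t,440,130,66,70,4),z(t,250,120,66,70,4)])
c=np.hstack([z(s,190,115,60,85,6),z(s,298,168,60,85,6)])
cv2.imwrite("pics/c_scene.png",c); d=np.hstack([z(t,440,135,65,60,6),z(t,250,120,65,80,6)[:360]]);cv2.imwrite("pics/c_top.png",d)
print(c.shape,d.shape)
```

```text
(510, 720, 3) (360, 780, 3)
```

View pics/c_scene.png

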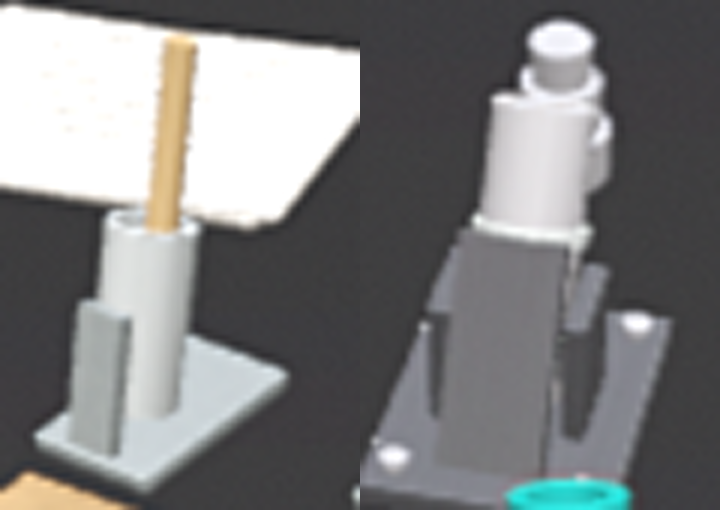

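View pics/c_top.png

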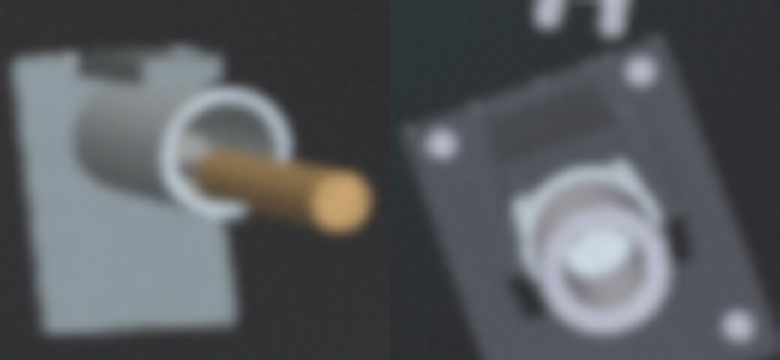

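The crops confirm both. The slim brush is in the left stand: handle end at top (497.5,168.3) and scene (220,122), stand mouth at top (477.7,160.3) and scene (215.3,152). The steel sleeve is in the dark cradle: mouth at top (286,164.7) and scene (328.8,184.7).

```bash
cat > h.py <<'E'
import cv2,numpy as np
from plant import r
from scipy.spatial.transform import Rotation as Ro
P={}
for n in("scene","top"):
    p=r.camera_params(n);R=cv2.Rodrigues(np.array(p["rvec"],float))[0];P[n]=(np.array(p["mtx"]),R,np.array(p["tvec"]).ravel())
def ray(n,px):
    K,R,t=P[n];d=R.T@np.linalg.solve(K,[px[0],px[1],1.]);return -R.T@t,d/np.linalg.norm(d)
def plane(n,px,z): c,d=ray(n,px);return c+d*(z-c[2])/d[2]
def tri(top,sc):
    a,u=ray("top",top);b,v=ray("scene",sc)
    s=np.linalg.lstsq(np.c_[u,-v],b-a,rcond=None)[0];p,q=a+s[0]*u,b+s[1]*v
    return (p+q)/2,np.linalg.norm(p-q)
def proj(n,X):
    K,R,t=P[n];q=K@(R@np.asarray(X)+t);return (q[:2]/q[2]).round(1)
def rel(pos,zax,yax):
    "row (mm, rad) from present pose to TCP pos with tool z=zax, y near yax"
    z=zax/np.linalg.norm(zax);y=yax-z*(yax@z);y/=np.linalg.norm(y);T=np.c_[np.cross(y,z),y,z]
    s=r.get_state();C=Ro.from_euler("xyz",s["eef_rot"],degrees=True).as_matrix()
    return (C.T@(pos-s["tcp_pos"])*1e3).round(1),Ro.from_matrix(C.T@T).as_rotvec().round(3)
E
python3 - <<'E'
from h import *
for n in("scene","top"):
    i=cv2.imread(f"pics/{n}0.png");h=cv2.cvtColor(i,cv2.COLOR_BGR2HSV)
    m=cv2.inRange(h,(8,70,90),(25,255,255));k,l,st,c=cv2.connectedComponentsWithStats(m)
    for j in range(1,k):
        if 40<st[j,4]<600:
            pts=np.argwhere(l==j)[:,::-1].astype(np.float32);print(n,st[j],[np.round(v,1) for v in cv2.minAreaRect(pts)])
f=lambda w,*a:print(w,tri(*a)[0].round(4),round(tri(*a)[1],4))
f("handle end",(497.5,168.3),(220.1,122))
f("stand mouth",(477.7,160.3),(215.3,152.2))
f("sleeve mouth",(286,164.7),(328.8,184.7))
# plate directions
for z in(0.0,.012): 
  b=[plane("top",p,z) for p in((258.3,144.2),(291.7,132),(308,174.2))];print("bolts",np.round(b,4).tolist())
  b=[plane("top",p,z) for p in((442,144.5),(477.5,143.5),(479.5,189),(448,190))];print("foot",np.round(b,4).tolist())
E
```

```text
scene [258   0  83  16 324] [array([299.1,   6.6]), array([83.2,  8.1]), np.float64(6.8)]
scene [430   0  29  18 432] [array([443.9,   6.9]), array([26.6, 17.7]), np.float64(8.1)]
scene [201  36  20   5  46] [array([210.4,  38.7]), array([19.1,  3.6]), np.float64(7.6)]
scene [215 121   8  33 152] [array([218.1, 137. ]), array([ 4.9, 32.1]), np.float64(5.9)]
scene [268 149  11  16 135] [array([272.9, 156.4]), array([ 9. , 15.7]), np.float64(11.3)]
top [473 160  29  14 234] [array([487. , 166.5]), array([28.8, 10.5]), np.float64(9.5)]
top [388 179  13  13 119] [array([393.8, 185.2]), array([12.7, 10.6]), np.float64(45.0)]
top [163 210  39  39 592] [array([182., 229.]), array([38., 38.]), np.float64(90.0)]
handle end [ 0.5233 -0.3321  0.2056] 0.0031
stand mouth [ 0.5658 -0.3286  0.1159] 0.0018
sleeve mouth [0.5466 0.1034 0.1485] 0.0014
bolts [[0.6422, 0.1901, 0.0], [0.6754, 0.1036, 0.0], [0.562, 0.0599, 0.0]]
foot [[0.6412, -0.2858, 0.0], [0.6439, -0.377, 0.0], [0.524, -0.3737, 0.0], [0.5212, -0.2944, 0.0]]
bolts [[0.6383, 0.1881, 0.012], [0.6712, 0.1026, 0.012], [0.559, 0.0594, 0.012]]
foot [[0.6373, -0.2821, 0.012], [0.64, -0.3724, 0.012], [0.5215, -0.369, 0.012], [0.5188, -0.2907, 0.012]]
```

Run:
```python
from h import *
o=.42;f=lambda a,b:tri((a[0]-o,a[1]-o),(b[0]-o,b[1]-o))
H,e1=f((497.5,168.3),(220.1,122));M,e2=f((477.7,160.3),(215.3,152.2));S,e3=f((286,164.7),(328.8,184.7))
print(H,M,S,e1,e2,e3)
sa=np.array([-.933,-.359]);sa=np.r_[.5*sa/np.linalg.norm(sa),.866]
ta=np.array([-1,-.03]);ta=np.r_[.342*ta/np.linalg.norm(ta),.9397]
def circ(c,a,rad):
    u=np.cross(a,[0,1,0]);u/=np.linalg.norm(u);v=np.cross(a,u);t=np.linspace(0,6.28,60)
    return c+rad*(np.outer(np.cos(t),u)+np.outer(np.sin(t),v))
Z=6;out=[]
for n,boxes in(("top",((440,135),(250,125))),("scene",((190,115),(298,165)))):
    i=cv2.imread(f"pics/{n}0.png");row=[]
    for b,cs in zip(boxes,([(M,ta,.024),(M,ta,.02),(M-.1*ta,ta,.024),(H,ta,.01),(H-.095*ta,ta,.01)],[(S,sa,.024),(S,sa,.015),(S-.14*sa,sa,.024)])):
        w,h=66,50
        if n=="scene":h=50
        im=cv2.resize(i[b[1]:b[1]+h,b[0]:b[0]+w],None,fx=Z,fy=Z,interpolation=cv2.INTER_CUBIC)
        for c in cs:
            q=np.array([proj(n,x) for x in circ(*c)]);q=((q-b+.5)*Z-.5).round().astype(np.int32);cv2.polylines(im,[q],True,(0,0,255),1)
        row.append(im)
    out.append(np.hstack(row))
cv2.imwrite("pics/ov.png",np.vstack(out))
```

```text
[ 0.52431222 -0.33138497  0.20732703] [ 0.56680202 -0.32784739  0.11791151] [0.54746325 0.10349098 0.15043222] 0.001261045746923068 8.64364344478806e-05 0.00016852055703486677
```

View pics/ov.png

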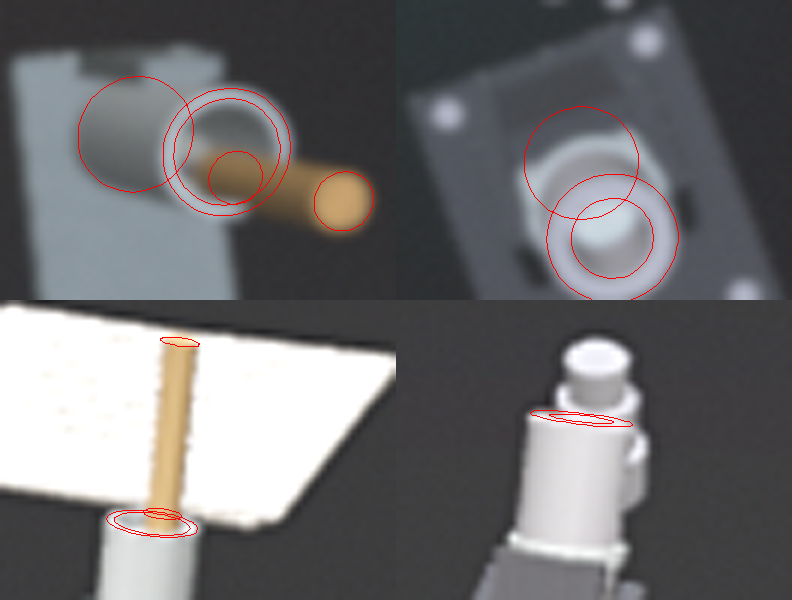

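The overlay matches the tubes, mouths and handle end in both views. Next come the grasp rows.

Run:
```python
from h import *
H=np.array([.5243,-.3314,.2073]);ta=np.r_[.342*np.array([-1,-.03]),.9397];ta/=np.linalg.norm(ta)
print(rel(H+.09*ta,-ta,np.array([.03,-1,0])*-1))
```

```text
(array([-393.4,  228.3,  -46.9]), array([ 0.041, -0.348,  0.223]))
```

```bash
python3 -m pendant '[[-60,35,-47,0,0,0],[-120,70,-47,0.01,-0.1,0.06],[-180,104,-47,0.02,-0.2,0.12],[-240,140,-47,0.03,-0.3,0.18],[-300,174,-47,0.041,-0.348,0.223],[-350,203,-47,0.041,-0.348,0.223],[-393.4,228.3,-46.9,0.041,-0.348,0.223],[-393.4,228.3,-46.9,0.041,-0.348,0.223],[-393.4,228.3,-46.9,0.041,-0.348,0.223],[-393.4,228.3,-46.9,0.041,-0.348,0.223]]' 60
python3 - <<'E'
from h import *
H=np.array([.5243,-.3314,.2073]);ta=np.r_[.342*np.array([-1,-.03]),.9397];ta/=np.linalg.norm(ta)
print(rel(H-.035*ta,-ta,np.array([.03,-1,0])*-1)); print(r.get_state()["joints"])
E
```

```text
time_s: 1.35
tcp_pos: [0.4933, -0.3325, 0.2922]
eef_rot: [-179.9, 20.0, -178.2]
contact_force: [0.4, -1.7, 0.0]
gripper_width: 0.0598
gripper_force: 0.0
(array([-1.000e-01,  3.000e-01,  1.253e+02]), array([-0.001, -0.   ,  0.001]))
[-19.92075855   2.90896922 -14.89474935  -8.92208356 -53.81498233
 -64.19584288]
```

```bash
python3 -m pendant '[[0,0,30,0,0,0],[0,0,60,0,0,0],[0,0,85,0,0,0],[0,0,105,0,0,0],[0,0,125,0,0,0],[0,0,125,0,0,0],[0,0,125,0,0,0]]' 
python3 -m pendant '[[0,0,0,0,0,0],[0,0,0,0,0,0],[0,0,0,0,0,0],[0,0,0,0,0,0],[0,0,0,0,0,0],[0,0,0,0,0,0],[0,0,0,0,0,0],[0,0,0,0,0,0]]' 10 35
```

```text
time_s: 2.22
tcp_pos: [0.5361, -0.3324, 0.1757]
eef_rot: [-179.9, 20.1, -178.3]
contact_force: [-0.4, 0.9, 0.2]
gripper_width: 0.0598
gripper_force: 0.0
time_s: 3.22
tcp_pos: [0.5366, -0.3315, 0.1751]
eef_rot: [-179.9, 20.1, -178.2]
contact_force: [2.3, 0.7, 0.2]
gripper_width: 0.0196
gripper_force: 34.9
```

```bash
python3 -m pendant '[[0,0,-10,0,0,0],[0,0,-30,0,0,0],[0,0,-60,0,0,0],[0,0,-90,0,0,0],[0,0,-120,0,0,0],[0,0,-150,0,0,0],[0,0,-160,0,0,0],[0,0,-160,0,0,0],[0,0,-160,0,0,0]]'
python3 - <<'E'
from h import *
s=r.get_state();C=Ro.from_euler("xyz",s["eef_rot"],degrees=True).as_matrix();p=s["tcp_pos"]
out=[]
for n in("scene","top"):
    i=cv2.cvtColor(r.capture(n),cv2.COLOR_RGB2BGR);cv2.imwrite(f"pics/{n}1.png",i)
    a=proj(n,p+C@[0,0,.165]);b=proj(n,p);print(n,a,b)
    c=((a+b)/2).astype(int);x,y=c-[33,40];im=cv2.resize(i[max(y,0):max(y,0)+80,x:x+66],None,fx=6,fy=6,interpolation=cv2.INTER_CUBIC)
    print(x,y)
    for q in(a,b):
        u=((q-[x,max(y,0)]+.5)*6-.5).astype(int);cv2.drawMarker(im,tuple(int(v) for v in u),(0,0,255),0,12)
    out.append(im)
cv2.imwrite("pics/held.png",np.hstack(out))
# sleeve pre-insertion
S=np.array([.5475,.1035,.1504]);sa=np.r_[.5*np.array([-.933,-.359]),.866];sa/=np.linalg.norm(sa)
print(rel(S+.215*sa,-sa,np.array([-.359,.933,0])), S+.215*sa, s["joints"])
E
```

```text
time_s: 4.35
tcp_pos: [0.4813, -0.3326, 0.3238]
eef_rot: [-180.0, 19.9, -178.3]
contact_force: [-0.3, -0.1, -1.3]
gripper_width: 0.0195
gripper_force: 35.0
scene [218.4 134. ] [223.7  82. ]
188 68
top [488.6 166.7] [527.5 175.1]
475 130
(array([ 16.4, 398.5, -19.8]), array([-0.143, -0.174, -0.306])) [0.44719239 0.06490361 0.33660876] [-20.44690354   1.00622823 -12.81908396  -8.70756795 -57.91312526
 -64.37806276]
```

View pics/held.png

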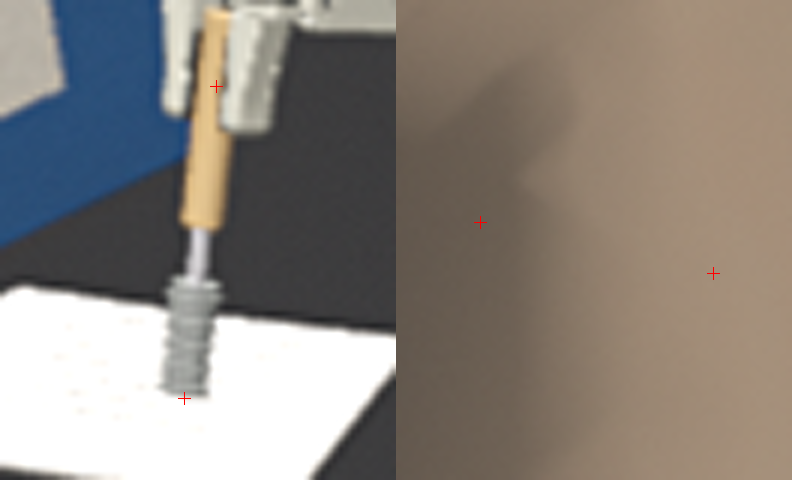

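The scene crop shows the brush gripped in line with the tool axis, with its bristle end at the predicted mark (184,396). In the top view the arm hides it. I'll carry it over to the sleeve.

```bash
python3 -m pendant '[[0,10,-30,0,0,0],[5,50,-70,0,0,0],[8,100,-75,-0.02,-0.02,-0.04],[10,150,-75,-0.05,-0.05,-0.1],[12,200,-75,-0.07,-0.08,-0.15],[14,250,-75,-0.1,-0.11,-0.2],[16,300,-75,-0.12,-0.14,-0.25],[16.4,350,-70,-0.143,-0.174,-0.306],[16.4,385,-45,-0.143,-0.174,-0.306],[16.4,398.5,-20,-0.143,-0.174,-0.306],[16.4,398.5,-19.8,-0.143,-0.174,-0.306],[16.4,398.5,-19.8,-0.143,-0.174,-0.306],[16.4,398.5,-19.8,-0.143,-0.174,-0.306]]'
cat >> h.py <<'E'
S=np.array([.5475,.1035,.1504]);sa=np.r_[.5*np.array([-.933,-.359]),.866];sa/=np.linalg.norm(sa)
def st():
    s=r.get_state();C=Ro.from_euler("xyz",s["eef_rot"],degrees=True).as_matrix();d=s["tcp_pos"]-S
    print("t",round(s["time_s"],2),"tip above mouth",round((d@sa-.165)*1e3,1),"off(tool)",(C.T@(d-sa*(d@sa))*1e3).round(1),"F tool",(C.T@s["contact_force"]).round(2),"M",(C.T@s["moment"]).round(2))
E
python3 - <<'E'
from h import *
st();print(rel(S+.215*sa,-sa,np.array([-.359,.933,0])),r.get_state()["joints"].round(1))
s=r.get_state();C=Ro.from_euler("xyz",s["eef_rot"],degrees=True).as_matrix();p=s["tcp_pos"];out=[]
for n,(x,y) in(("scene",(290,120)),("top",(250,110))):
    i=cv2.cvtColor(r.capture(n),cv2.COLOR_RGB2BGR)
    im=cv2.resize(i[y:y+90,x:x+66],None,fx=6,fy=6,interpolation=cv2.INTER_CUBIC)
    for q in(proj(n,p+C@[0,0,.165]),proj(n,S)):
        u=((q-[x,y]+.5)*6-.5).astype(int);cv2.drawMarker(im,tuple(int(v) for v in u),(0,0,255),0,12)
    out.append(im)
cv2.imwrite("pics/pre.png",np.hstack(out))
E
```

```text
time_s: 6.08
tcp_pos: [0.4477, 0.0643, 0.3387]
eef_rot: [-179.9, 30.1, -159.0]
contact_force: [0.2, -0.3, -0.0]
gripper_width: 0.0197
gripper_force: 35.0
t 6.08 tip above mouth 51.7 off(tool) [-1.3 -0.7  0. ] F tool [-0.05 -0.37  0.08] M [-0.03  1.87 -0.  ]
(array([1.3, 0.7, 1.7]), array([-0.002,  0.003, -0.   ])) [  41.6  -24.2  -42.4   14.8  -44.3 -118.7]
```

View pics/pre.png

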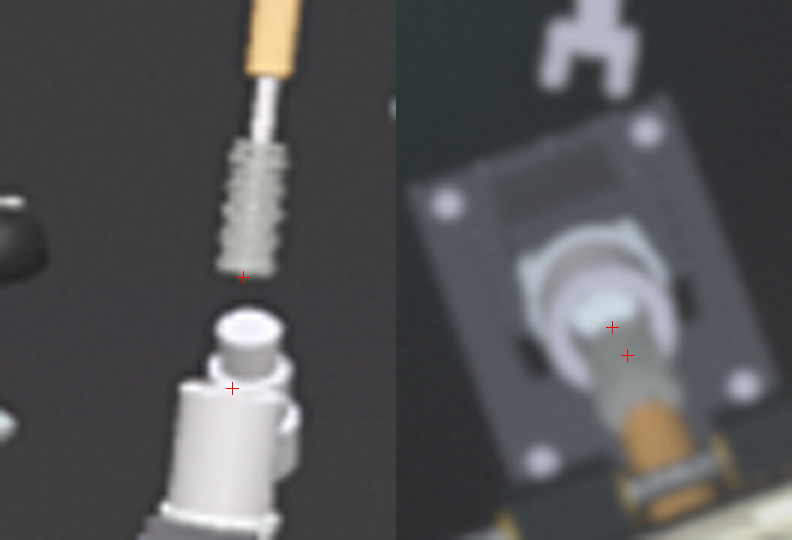

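Scene crop: the bristle end sits at (247,272) against a predicted (243,276), and the mouth is at (232,388). In the top crop the bristle end also lies on the bore axis to within about 2 mm. I'll insert and watch the force.

```bash
python3 -m pendant '[[1.3,0,25,0,0,0],[1.3,0,45,0,0,0],[1.3,0,55,0,0,0],[1.3,0,65,0,0,0],[1.3,0,75,0,0,0],[1.3,0,85,0,0,0],[1.3,0,95,0,0,0],[1.3,0,105,0,0,0],[1.3,0,115,0,0,0],[1.3,0,120,0,0,0],[1.3,0,120,0,0,0]]'; python3 -c "from h import *;st()"
```

```text
time_s: 7.55
tcp_pos: [0.5025, 0.0856, 0.2327]
eef_rot: [-179.9, 30.0, -158.9]
contact_force: [-0.5, -0.4, -0.1]
gripper_width: 0.0196
gripper_force: 35.0
t 7.55 tip above mouth -69.5 off(tool) [ 0.8 -0.5  0. ] F tool [ 0.56 -0.2  -0.25] M [-0.    1.87 -0.01]
```

```bash
python3 -m pendant '[[0,0,5,0,0,0],[0,0,8,0,0,0],[0,0,11,0,0,0],[0,0,14,0,0,0],[0,0,15,0,0,0],[0,0,15,0,0,0]]' >/dev/null; python3 -c "from h import *;st()"
python3 -m pendant '[[0,0,2,0,0,0],[0,0,4,0,0,0],[0,0,4,0,0,0],[0,0,4,0,0,0]]'>/dev/null; python3 -c "from h import *;st()"
```

```text
t 8.3 tip above mouth -84.2 off(tool) [ 0.5 -0.4 -0. ] F tool [-0.2  -0.23  0.56] M [-0.07  1.9   0.03]
t 8.8 tip above mouth -88.1 off(tool) [ 0.5 -0.4 -0. ] F tool [-0.4  -0.71  0.85] M [-0.03  1.84  0.06]
```

```bash
python3 -m pendant '[[0,0,2,0,0,0],[0,0,4,0,0,0],[0,0,4,0,0,0],[0,0,4,0,0,0]]'>/dev/null; python3 -c "from h import *;st()"
```

```text
t 9.3 tip above mouth -92.2 off(tool) [ 0.5 -0.4 -0. ] F tool [ 0.45 -0.1   0.73] M [-0.05  1.87  0.02]
```

```bash
python3 -m pendant '[[0,0,2,0,0,0],[0,0,4,0,0,0],[0,0,4,0,0,0],[0,0,4,0,0,0]]'>/dev/null; python3 -c "from h import *;st()"
```

```text
t 9.8 tip above mouth -96.2 off(tool) [ 0.5 -0.4  0. ] F tool [0.08 0.27 0.7 ] M [-0.03  1.9   0.01]
```

```bash
python3 -m pendant '[[0,0,2,0,0,0],[0,0,4,0,0,0],[0,0,4,0,0,0],[0,0,4,0,0,0]]'>/dev/null; python3 -c "from h import *;st()"
```

```text
t 10.3 tip above mouth -100.2 off(tool) [ 0.5 -0.4  0. ] F tool [0.01 0.42 1.27] M [-0.03  1.88  0.03]
```

```bash
python3 -m pendant '[[0,0,2,0,0,0],[0,0,4,0,0,0],[0,0,4,0,0,0],[0,0,4,0,0,0]]'>/dev/null; python3 -c "from h import *;st()"
```

```text
t 10.8 tip above mouth -104.2 off(tool) [ 0.5 -0.5  0. ] F tool [ 0.41 -0.69  0.53] M [ 0.03  1.86 -0.  ]
```

```bash
python3 -m pendant '[[0,0,2,0,0,0],[0,0,4,0,0,0],[0,0,4,0,0,0],[0,0,4,0,0,0]]'>/dev/null; python3 -c "from h import *;st()"
```

```text
t 11.3 tip above mouth -108.2 off(tool) [ 0.5 -0.5  0. ] F tool [1.54 0.37 1.17] M [-0.02  1.86  0.02]
```

```bash
python3 -m pendant '[[0,0,2,0,0,0],[0,0,3,0,0,0],[0,0,3,0,0,0],[0,0,3,0,0,0]]'>/dev/null; python3 -c "from h import *;st()"
```

```text
t 11.8 tip above mouth -111.1 off(tool) [ 0.5 -0.5  0. ] F tool [ 0.88  0.75 -0.11] M [-0.    1.88  0.  ]
```

```bash
python3 -m pendant '[[0,0,1,0,0,0],[0,0,2,0,0,0],[0,0,2,0,0,0],[0,0,2,0,0,0]]'>/dev/null; python3 -c "from h import *;st()"
```

```text
t 12.3 tip above mouth -113.1 off(tool) [ 0.4 -0.4 -0. ] F tool [-0.08 -0.27  0.13] M [-0.06  1.83  0.04]
```

```bash
python3 -m pendant '[[0,0,1,0,0,0],[0,0,1,0,0,0],[0,0,1,0,0,0]]'>/dev/null; python3 -c "from h import *;st()"
```

```text
t 12.68 tip above mouth -114.1 off(tool) [ 0.4 -0.4  0. ] F tool [ 0.46 -0.14 -1.56] M [-0.06  1.85  0.05]
```

```bash
for k in 1 2 3; do python3 -m pendant '[[0,0,0,0,0,0]]'>/dev/null; python3 -c "from h import *;st()"; done
```

```text
t 12.8 tip above mouth -114.1 off(tool) [ 0.3 -0.4  0. ] F tool [ 0.37 -0.22 -1.54] M [-0.02  1.85  0.03]
t 12.93 tip above mouth -114.1 off(tool) [ 0.4 -0.4  0. ] F tool [-0.31  0.38 -0.99] M [-0.07  1.9  -0.01]
t 13.05 tip above mouth -114.1 off(tool) [ 0.4 -0.4 -0. ] F tool [ 0.13  0.89 -1.17] M [-0.05  1.81  0.01]
```

```bash
python3 -m pendant '[[0,0,1,0,0,0],[0,0,1,0,0,0]]'>/dev/null; python3 -c "from h import *;st()";  for k in 1 2 3; do python3 -m pendant '[[0,0,0,0,0,0]]'>/dev/null; python3 -c "from h import *;st()"; done
```

```text
t 13.3 tip above mouth -115.2 off(tool) [ 0.4 -0.4  0. ] F tool [-0.59  0.76 -2.08] M [-0.08  1.81 -0.02]
t 13.43 tip above mouth -115.1 off(tool) [ 0.4 -0.4 -0. ] F tool [ 0.1   0.42 -2.1 ] M [-0.09  1.88 -0.03]
t 13.55 tip above mouth -115.1 off(tool) [ 0.4 -0.4 -0. ] F tool [ 0.38  0.21 -2.07] M [-0.09  1.82 -0.01]
t 13.68 tip above mouth -115.1 off(tool) [ 0.4 -0.4  0. ] F tool [-0.55 -0.18 -2.12] M [-0.09  1.82  0.01]
```

```bash
python3 -m pendant '[[0,0,1.5,0,0,0],[0,0,3,0,0,0],[0,0,4,0,0,0],[0,0,4,0,0,0]]'>/dev/null; python3 -c "from h import *;st()";  for k in 1 2 3; do python3 -m pendant '[[0,0,0,0,0,0]]'>/dev/null; python3 -c "from h import *;st()"; done
```

```text
t 14.18 tip above mouth -119.2 off(tool) [ 0.4 -0.4  0. ] F tool [ 0.11  0.68 -4.11] M [-0.22  1.86  0.03]
t 14.3 tip above mouth -119.1 off(tool) [ 0.4 -0.4  0. ] F tool [ 0.36  0.02 -4.03] M [-0.14  1.87  0.03]
t 14.43 tip above mouth -119.1 off(tool) [ 0.4 -0.4  0. ] F tool [ 0.12  0.16 -3.41] M [-0.09  1.84 -0.02]
t 14.55 tip above mouth -119.1 off(tool) [ 0.3 -0.4  0. ] F tool [ 1.3  0.4 -3.6] M [-0.05  1.85 -0.01]
```

```bash
python3 -m pendant '[[0,0,-10,0,0,0],[0,0,-25,0,0,0],[0,0,-45,0,0,0],[0,0,-65,0,0,0],[0,0,-85,0,0,0],[0,0,-98,0,0,0],[0,0,-104,0,0,0],[0,0,-104,0,0,0],[0,0,-104,0,0,0]]'>/dev/null
python3 - <<'E'
from h import *
st();i=cv2.cvtColor(r.capture("scene"),cv2.COLOR_RGB2BGR);x,y=290,120
cv2.imwrite("pics/up1.png",cv2.resize(i[y:y+90,x:x+66],None,fx=6,fy=6,interpolation=cv2.INTER_CUBIC))
E
```

```text
t 15.68 tip above mouth -15.7 off(tool) [ 1.1 -0.4  0. ] F tool [0.4  0.18 1.31] M [ 0.02  1.89 -0.01]
```

View pics/up1.png

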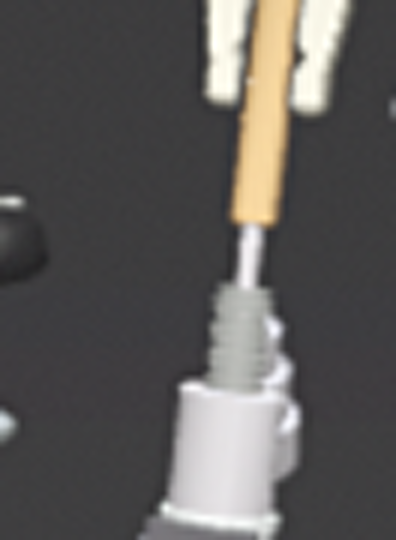

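The head shows from row 285 to 388 of the crop, against about 135 rows for the whole head. That is about three quarters, so stroke 1 is done. Now stroke 2.

```bash
python3 -m pendant '[[0,0,20,0,0,0],[0,0,45,0,0,0],[0,0,65,0,0,0],[0,0,82,0,0,0],[0,0,92,0,0,0],[0,0,97,0,0,0],[0,0,100,0,0,0],[0,0,102.5,0,0,0],[0,0,103.6,0,0,0],[0,0,103.6,0,0,0],[0,0,103.6,0,0,0]]'>/dev/null; python3 -c "from h import *;st()";  for k in 1 2; do python3 -m pendant '[[0,0,0,0,0,0]]'>/dev/null; python3 -c "from h import *;st()"; done
```

```text
t 17.1 tip above mouth -118.5 off(tool) [ 0.5 -0.6  0. ] F tool [ 2.02 -0.19 -3.85] M [0.26 2.96 0.03]
t 17.23 tip above mouth -118.6 off(tool) [ 0.5 -0.5  0. ] F tool [ 3.4   0.15 -3.84] M [ 0.35  3.   -0.01]
t 17.35 tip above mouth -118.7 off(tool) [ 0.5 -0.5  0. ] F tool [ 2.6   0.56 -3.32] M [ 0.44  2.92 -0.02]
```

```bash
python3 -m pendant '[[0,0,-10,0,0,0],[0,0,-25,0,0,0],[0,0,-45,0,0,0],[0,0,-65,0,0,0],[0,0,-85,0,0,0],[0,0,-98,0,0,0],[0,0,-104,0,0,0],[0,0,-104,0,0,0],[0,0,-104,0,0,0]]'>/dev/null; python3 -c "from h import *;st()"
```

```text
t 18.48 tip above mouth -15.2 off(tool) [ 0.8 -0.3 -0. ] F tool [ 0.92 -0.96  0.92] M [-0.03  1.87 -0.03]
```

```bash
python3 -m pendant '[[0.8,0,20,0,0,0],[0.8,0,45,0,0,0],[0.8,0,65,0,0,0],[0.8,0,82,0,0,0],[0.8,0,92,0,0,0],[0.8,0,97,0,0,0],[0.8,0,100,0,0,0],[0.8,0,102.5,0,0,0],[0.8,0,104,0,0,0],[0.8,0,104,0,0,0],[0.8,0,104,0,0,0]]'>/dev/null; python3 -c "from h import *;st()";  for k in 1 2; do python3 -m pendant '[[0.8,0,0,0,0,0]]'>/dev/null; python3 -c "from h import *;st()"; done
```

```text
t 19.85 tip above mouth -118.5 off(tool) [ 1.3 -0.6 -0. ] F tool [ 1.94 -1.75 -3.24] M [ 0.14  2.93 -0.  ]
t 19.98 tip above mouth -118.6 off(tool) [ 1.9 -0.4 -0. ] F tool [ 1.94 -0.55 -3.54] M [ 0.45  2.48 -0.04]
t 20.1 tip above mouth -118.5 off(tool) [ 2.3 -0.3 -0. ] F tool [ 1.06 -1.2  -3.62] M [0.63 1.98 0.05]
```

Three strokes done. Next I draw it right out and go back to the stand.

```bash
python3 -m pendant '[[-0.5,0,-10,0,0,0],[-1,0,-25,0,0,0],[-1,0,-45,0,0,0],[-1,0,-65,0,0,0],[-1,0,-85,0,0,0],[-1,0,-110,0,0,0],[-1,0,-140,0,0,0],[-1,0,-170,0,0,0],[-1,0,-200,0,0,0],[-1,0,-215,0,0,0],[-1,0,-215,0,0,0]]'>/dev/null
python3 - <<'E'
from h import *
st();s=r.get_state();C=Ro.from_euler("xyz",s["eef_rot"],degrees=True).as_matrix();p=s["tcp_pos"];print(p)
n="scene";i=cv2.cvtColor(r.capture(n),cv2.COLOR_RGB2BGR);q=proj(n,p+C@[0,0,.165]);x,y=int(q[0])-33,int(q[1])-75
im=cv2.resize(i[y:y+90,x:x+66],None,fx=6,fy=6,interpolation=cv2.INTER_CUBIC)
for z in(.165,.05): cv2.drawMarker(im,tuple(int(v) for v in (proj(n,p+C@[0,0,z])-[x,y]+.5)*6-.5),(0,0,255),0,12)
cv2.imwrite("pics/out.png",im)
M=np.array([.5668,-.3278,.1179]);ta=np.r_[.342*np.array([-1,-.03]),.9397];ta/=np.linalg.norm(ta)
t=M+ta*.20 # tip 35 mm above the mouth, on the tube axis
print("to",t,rel(t,-ta,np.array([-.03,1,0])))
E
```

```text
t 21.48 tip above mouth 97.4 off(tool) [ 1.   0.3 -0. ] F tool [ 0.26 -1.03  0.26] M [-0.02  1.87  0.02]
[0.42417204 0.05638356 0.37713188]
to [ 0.4984036  -0.32985189  0.3058301 ] (array([  95.5, -386.9,   25.8]), array([0.143, 0.176, 0.307]))
```

View pics/out.png

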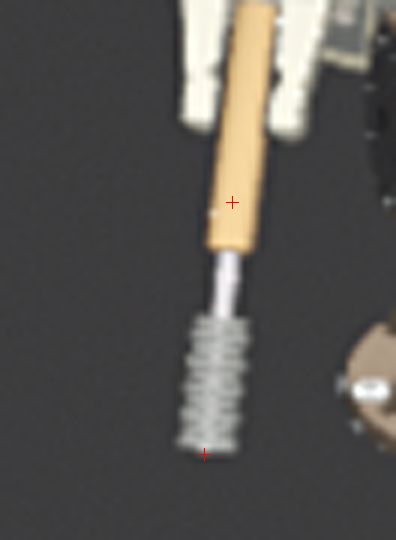

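The brush is still in line, with its end at (208,448) against the mark (204,455). I'll carry it high past the fat brush.

```bash
python3 -m pendant '[[5,-30,-15,0,0,0],[10,-80,-25,0,0,0],[20,-130,-25,0.02,0.02,0.04],[30,-180,-25,0.05,0.05,0.1],[40,-230,-25,0.07,0.08,0.15],[50,-280,-25,0.1,0.11,0.2],[60,-330,-25,0.12,0.14,0.25],[75,-370,-15,0.143,0.176,0.307],[88,-386.9,5,0.143,0.176,0.307],[95.5,-386.9,25.8,0.143,0.176,0.307],[95.5,-386.9,25.8,0.143,0.176,0.307],[95.5,-386.9,25.8,0.143,0.176,0.307],[95.5,-386.9,25.8,0.143,0.176,0.307]]'
python3 - <<'E'
from h import *
M=np.array([.5668,-.3278,.1179]);ta=np.r_[.342*np.array([-1,-.03]),.9397];ta/=np.linalg.norm(ta)
print(rel(M+ta*.20,-ta,np.array([-.03,1,0])))
E
```

```text
time_s: 23.15
tcp_pos: [0.4983, -0.3305, 0.3073]
eef_rot: [-179.9, 20.0, -178.3]
contact_force: [0.7, -0.5, -1.3]
gripper_width: 0.0197
gripper_force: 35.0
(array([0.4, 0.7, 1.4]), array([-0.002,  0.   ,  0.   ]))
```

```bash
python3 -m pendant '[[0.4,0.7,15,0,0,0],[0.4,0.7,30,0,0,0],[0.4,0.7,40,0,0,0],[0.4,0.7,50,0,0,0],[0.4,0.7,65,0,0,0],[0.4,0.7,80,0,0,0],[0.4,0.7,95,0,0,0],[0.4,0.7,110,0,0,0],[0.4,0.7,122,0,0,0],[0.4,0.7,128,0,0,0],[0.4,0.7,130,0,0,0],[0.4,0.7,130,0,0,0]]'
python3 -m pendant '[[0,0,2,0,0,0],[0,0,3,0,0,0],[0,0,3,0,0,0]]'
```

```text
time_s: 24.65
tcp_pos: [0.5419, -0.3287, 0.184]
eef_rot: [-179.9, 19.9, -178.3]
contact_force: [0.1, -0.0, -1.7]
gripper_width: 0.0192
gripper_force: 35.0
time_s: 25.02
tcp_pos: [0.5428, -0.3286, 0.181]
eef_rot: [-179.9, 19.9, -178.3]
contact_force: [0.3, 0.5, -0.6]
gripper_width: 0.0194
gripper_force: 35.0
```

```bash
python3 -m pendant '[[4,0,1,0,0,0],[8,0,2.5,0,0,0],[8,0,2.5,0,0,0],[8,0,2.5,0,0,0]]'
python3 -m pendant '[[0,0,0,0,0,0],[0,0,0,0,0,0],[0,0,0,0,0,0],[0,0,0,0,0,0],[0,0,0,0,0,0],[0,0,0,0,0,0]]' 60
```

```text
time_s: 25.52
tcp_pos: [0.5362, -0.3288, 0.1759]
eef_rot: [-179.9, 19.9, -178.3]
contact_force: [-0.5, 0.0, -1.2]
gripper_width: 0.0195
gripper_force: 35.0
time_s: 26.28
tcp_pos: [0.5362, -0.3288, 0.1758]
eef_rot: [-179.9, 19.9, -178.3]
contact_force: [-0.7, 0.1, -0.3]
gripper_width: 0.0595
gripper_force: 0.0
```

```bash
python3 -m pendant '[[0,0,-15,0,0,0],[0,0,-40,0,0,0],[0,0,-80,0,0,0],[0,0,-120,0,0,0],[0,0,-150,0,0,0],[30,40,-190,0,0,0],[60,90,-220,0,0,0],[100,150,-230,0,0,0],[140,200,-230,0,0,0],[140,200,-230,0,0,0],[140,200,-230,0,0,0]]'
python3 - <<'E'
from h import *
i=[cv2.cvtColor(r.capture(n),cv2.COLOR_RGB2BGR) for n in("scene","top")]
z=lambda i,x,y,w,h:cv2.resize(i[y:y+h,x:x+w],None,fx=3,fy=3)
cv2.imwrite("pics/end.png",np.hstack([z(i[0],190,100,130,160),z(i[1],430,100,130,160)]))
E
```

```text
time_s: 27.65
tcp_pos: [0.3193, -0.1338, 0.3451]
eef_rot: [-180.0, 20.2, -178.0]
contact_force: [0.1, 0.2, -0.4]
gripper_width: 0.06
gripper_force: 0.0
```

View pics/end.png

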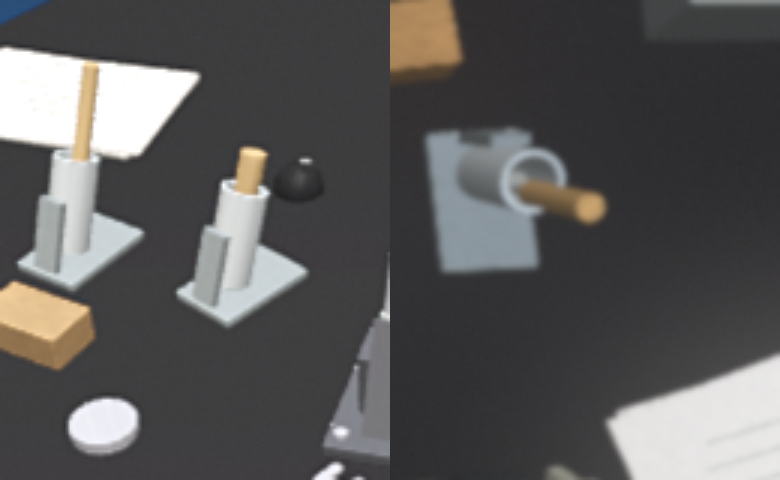

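The brush is back in its stand, handle end at scene (220,122) and top (497,169) as at the start. The fat brush stands as before, and the gripper is clear.

```bash
python3 -c "from plant import r;print(r.close_job())"
```

```text
the job is handed in; nothing more can be done
None
```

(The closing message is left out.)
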